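# Seat a cover in the inspection jig and hold the loupe over its adhesive bead

### The arm

A 6-joint arm with a two-finger parallel gripper is mounted at the origin on the work surface. World frame = base frame: x ahead of the robot, y to its left, z up, the work surface at z = 0. Lengths are in m, angles in rad, forces in N, time in s.
With the tool pointing down it reaches from about 0.3 to 0.775 m from the base axis. Payload 14.6 kg.
Tool frame: the origin (TCP) lies on the centre line of the jaws, within the pads' length; the fingertips stand 22 mm ahead of it and the grasp point (between the pads) lies 3 mm ahead of it (tcp_to_tips is the distance from the TCP to the fingertips, in m); z points along the fingers, y is the direction in which the jaws open and shut (so a half turn about z gives the same grasp; the last joint's range is limited). The gripper opens to 85 mm and grips with 20 to 120 N. Pads are 22 mm wide; open, the fingers measure 114 mm over their backs; the gripper's body (76 mm by 85 mm) begins 54 mm behind the grasp point. The pads swing forward as they close: fully open they stand 13 mm farther back than shut.
Start: joints at [-1.345, 0.3, 1.521, -0, 1.321, -0.067], TCP at [0.159, -0.527, 0.253] pointing down, gripper open.
Joint ranges: [-3.03, 3.03], [-0.79, 2.21], [0.23, 2.52], [-1.04, 4.18], [0, 3.07], [-2.55, 2.55]. Speed limits (rad/s): [2.22, 2.22, 2.57, 3.14, 3.14, 3.14].

### API

Orientations are given as a 3x3 rotation matrix whose columns are the frame's x, y, z axes.
In Python, from bench import * gives the robot as it stands. The module is installed in compiled form; this text tells all that it offers.
- The arm moves only by the tool jog_arm, never from a script. Its argument "series" is a list of rows, each an object of numbers: "wx", "wy", "wz": the turn, a rotation vector about the tool's x, y, z in degrees; "tx", "ty", "tz": the shift along the tool's x, y, z in m; "grip": the finger opening in m, from 0 to 0.0854. In form: [{"wx": .., "wy": .., "wz": .., "tx": .., "ty": .., "tz": .., "grip": ..}, ...]. A call has 1 to 20 rows; each row is the pose to reach, as a shift and turn from the pose measured when the call began, along the tool's axes at that moment; what a row does not reach only later rows make up. A row lasts 1/8 s, in which the tool goes at most 62.5 mm and 10.7 degrees, less where a joint would pass 70% of its speed; a pose out of reach is approached as far as the arm can. A call with a gripper value outside its range is refused whole. The fingers move at their own pace and stop on an object; "newtons" is the grip in N (left out, the last holds). Time passes only in rows, so rows that repeat a pose let the fingers close. It gives the time, the measured TCP pose, the force and the opening at its end, in the units of the state.
- get_obs(): the state, without advancing time (a new reading comes with each control period).
- camera(name): name is "scene" or "top"; returns a dict with "frame" (420x560x3 uint8, red, green, blue), "range_z" (420x560 float32, m along the optical axis (not along the pixel's ray), 0 where there is no reading), "mtx" (3x3 intrinsics, pixels), "cam_to_world" (4x4, takes a point from camera to world coordinates). Camera axes: x right, y up, looking along -z (the intrinsics and any distortion apply to the point x, -y, -z); pixel columns grow to the right and rows downward; lengths in m; the calibration is good to about 2 mm. A picture is of the moment at which its call begins.
- finish_job(): hands the job in, once; it reports no verdict.
The state is a dict: "t": time; "joint_positions": joint angles; "joint_vel": joint speeds; "joint_efforts": joint torques, N m; "position": TCP position; "tool_rot": TCP orientation; "force": force on the tool from outside, world axes, zero at the start; "torque": the same for the moment, N m; "finger_gap": finger opening in m.
Only numpy, scipy, OpenCV 4.12 (cv2) and the standard library are available. Lean on these libraries where they do the work, as an engineer would, in place of code of your own. Each camera call takes 0.05 s, during which the arm holds its last target.

### The job

Push the jig's sprung plunger all the way in so that the black cover slides fully home against its stop, then let the plunger spring back. Then pick up the loupe and hold it level above the cover, its lens centred over the round hole and at the height of the pointer on the jig's post, without knocking the cover or shifting the pointer, and leave the other things on the bench where they are. Finish while still holding the loupe there: do not put it down or let go.

Things in the scene. Friction and masses are not known exactly. Their poses are not given: they have to be found in the camera images.
- jig: Fixed jig, yaw varies: aluminium base 145 x 219 x 15 mm, brown rails along its y forming a 74 mm channel (rail tops z = 27 mm). Origin on the channel's centre line at bench height, z up. Stop face at y = +85 mm, cover lies at z = 15; base ends at y = -112; guide block 46 wide, top z = 47, at y = -76 to -100. Steel post 12 mm thick at x = +74, y = +55, top z = 170 mm; other sides open.
- plunger (a joint): Sprung plunger: 0 = out (rest), 0.040 m = fully in, at its hard stop. Moves along the jig's +y from its -y end, springs back by itself; spring 2.5 N at the start, 12.5 N at full stroke (250 N/m). Its inner plate pushes the cover ahead; at full stroke the cover is within 1 mm of its stop.
- push_face (a point): Centre of the outer (-y) face of the plunger's knob, an upright black disc 40 mm across, 12 mm thick, centre 32 mm above the bench, at jig y = -160 mm at rest. Push here along the jig's +y. The bench behind it is free.
- cover: The black moulded cover lying loose in the jig's channel, 70 x 90 x 8 mm (x, y, z), with a round hole 24 mm across ringed by a thin white bead. Origin: centre of its underside; y points to the stop. Home when its +y edge meets the stop: its origin is then at jig y = +40 mm. It starts 24 to 36 mm short of that.
- cover_hole (a point): Centre of the round hole at the cover's top surface (cover x = 0, y = +15 mm, z = 8 mm).
- loupe: Loupe lying on the bench: a thick grey straight handle 100 long (x) x 22 wide (y) x 28 mm high (z), with a round lens in a black rim, 60 mm outside diameter and 10 mm thick, ahead of it along +x. Origin: centre of the handle's underside; z up; 118 mm from origin to the rim's far edge. Mass about 0.16 kg, balanced about 11 mm ahead of the origin. Level when its z is vertical.
- loupe_lens (a point): Centre of the lens, at the middle of its thickness: loupe x = +88 mm, z = 14 mm (z above the handle's underside). Axes as the loupe's.
- loupe_grip (a point): Place to grip the handle, near the balance point, half way up the handle: loupe x = +10 mm, z = 14 mm. Grip across the 22 mm width (loupe y), from above.
- pointer_tip (a point): Tip of the flat steel pointer, 2 mm thick, on the clamped collar on the jig's post; marks the height for the middle of the lens. It points along the jig's -x to the axis of the hole of a seated cover and ends 45 mm short of it. Collar set differently each time, tip 85 to 135 mm above the bench; it slips if pushed hard.
- jar: Small glass jar with white lid, 50 mm across, 60 mm high, standing; bystander. Origin: centre of underside.
- spare_covers: Pile of three spare black covers, 70 x 90 x 24 mm, on the bench away from the jig; bystander. Origin: centre of underside.
- wrench: Flat steel wrench 120 mm long, lying on the bench left of the jig; bystander.
Mind the look-alikes: they are no part of the job. Leave any brown or red look-alike of the loupe alone.

How it is judged:
By the outcome, as a careful person would: the job done as asked, in the order asked, and still so for the second after the job is handed in, while the arm keeps its last pose, push and grip.
It also fails if it takes over 56 s, if anything falls off the work surface, if the arm or the gripper's body presses on something with over 40 N, if the wrist force passes 120 N, or if a joint passes its speed limit or range.

## Working session

There is one attempt and no reset: what is moved stays moved. The work goes in short steps, Python scripts to look and compute and a tool call to move; the robot and the scene stay as the last step left them, time stands still between calls to the robot, and variables do not carry over. Pictures are saved under pics/ and viewed, and the job is handed in when it is done.

Besides the shell and the picture viewer there is one more tool, called after "Request:" as a command line: name --argument value ..., lists and objects as JSON in quotes. jog_arm: Moves the arm, as the interface text tells. Its arguments: {"type":"object","properties":{"series":{"type":"array","items":{"type":"object","properties":{"wx":{"type":"number"},"wy":{"type":"number"},"wz":{"type":"number"},"tx":{"type":"number"},"ty":{"type":"number"},"tz":{"type":"number"},"grip":{"type":"number"}}}},"newtons":{"type":"number"}},"required":["series"]}

```bash
mkdir -p pics; python3 - <<'E'
from bench import *
import cv2,numpy as np
o=get_obs(); print({k:np.round(v,3).tolist() for k,v in o.items()})
for n in("scene","top"):
    c=camera(n); cv2.imwrite(f"pics/{n}0.png",c["frame"][:,:,::-1]); np.savez(f"{n}0.npz",**c); print(n,c["mtx"],c["cam_to_world"].round(3),c.keys())
E
```

```text
{'t': 0.0, 'joint_positions': [-1.345, 0.3, 1.522, 0.0, 1.321, -0.067], 'joint_vel': [-0.001, 0.0, 0.0, -0.0, -0.002, 0.002], 'joint_efforts': [0.0, -54.35, -36.179, -0.0, 0.004, -0.0], 'position': [0.159, -0.526, 0.253], 'tool_rot': [[0.957, 0.289, -0.0], [0.289, -0.957, 0.001], [0.0, -0.001, -1.0]], 'force': [0.138, 0.635, 0.553], 'torque': [-0.018, 0.034, 0.015], 'finger_gap': 0.085}
scene [[487.06204193   0.         277.33175251]
 [  0.         487.06204193 208.23065606]
 [  0.           0.           1.        ]] [[ 0.199 -0.853  0.483  1.213]
 [ 0.98   0.168 -0.108 -0.186]
 [ 0.011  0.495  0.869  1.205]
 [ 0.     0.     0.     1.   ]] dict_keys(['frame', 'range_z', 'mtx', 'cam_to_world'])
top [[394.62480259   0.         275.9857297 ]
 [  0.         394.62480259 205.2632133 ]
 [  0.           0.           1.        ]] [[ 0.011  0.996 -0.094  0.472]
 [-1.     0.012  0.013 -0.035]
 [ 0.014  0.094  0.995  1.106]
 [ 0.     0.     0.     1.   ]] dict_keys(['frame', 'range_z', 'mtx', 'cam_to_world'])
```

View pics/scene0.png

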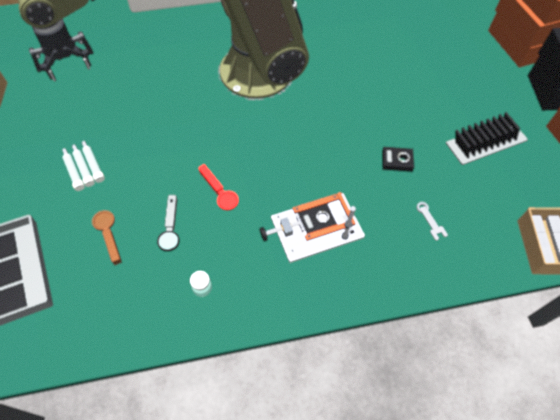

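View pics/top0.png

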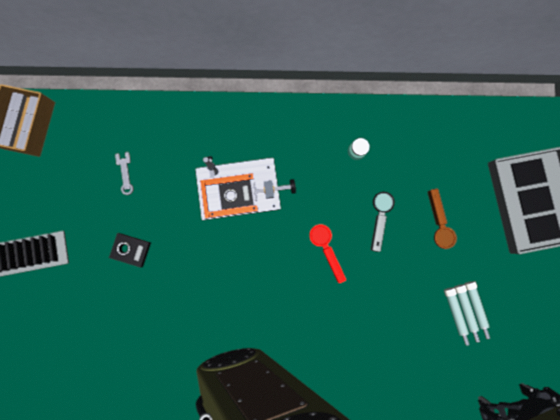

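```bash
python3 - <<'E'
import cv2,numpy as np
t=np.load("top0.npz")["frame"];s=np.load("scene0.npz")["frame"]
a=cv2.resize(t[140:240,180:310,::-1],None,fx=6,fy=6,interpolation=cv2.INTER_CUBIC);cv2.imwrite("pics/a.png",a)
a=cv2.resize(s[180:270,250:380,::-1],None,fx=6,fy=6,interpolation=cv2.INTER_CUBIC);cv2.imwrite("pics/b.png",a)
E
```

```text
(no output)
```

View pics/a.png

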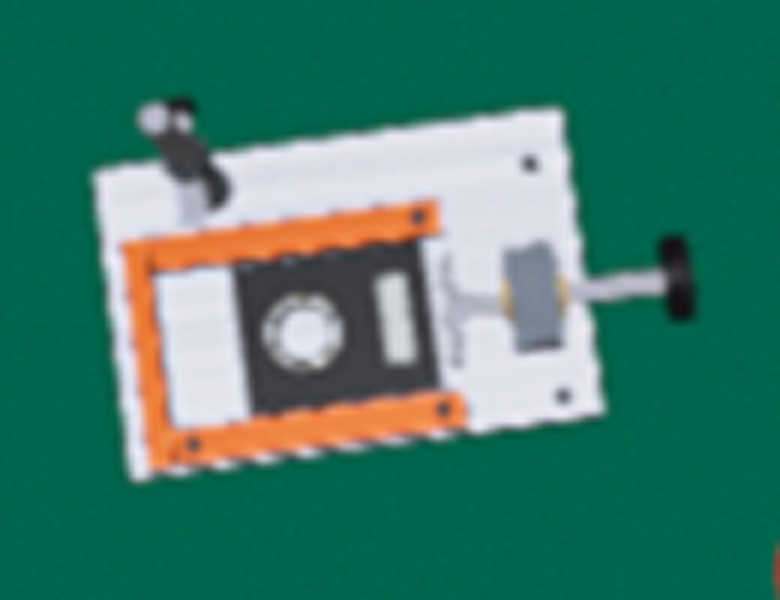

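View pics/b.png

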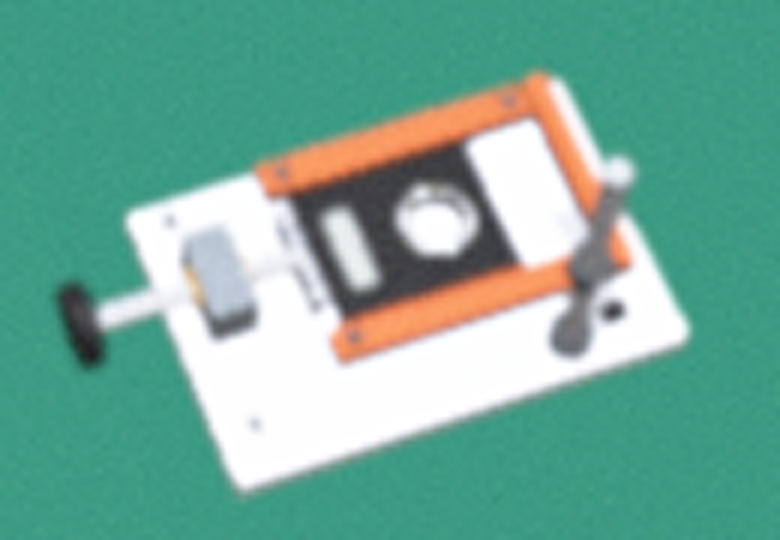

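```bash
cat > h.py <<'E'
import numpy as np,cv2
def load(n):
    d=dict(np.load(n+".npz")); return d
def ray(c,uv):
    uv=np.atleast_2d(uv).astype(float);K=c["mtx"];T=c["cam_to_world"]
    d=np.stack([(uv[:,0]-K[0,2])/K[0,0],-(uv[:,1]-K[1,2])/K[1,1],-np.ones(len(uv))],1)
    return T[:3,3],d@T[:3,:3].T
def plane(c,uv,z):
    o,d=ray(c,uv); return o+d*((z-o[2])/d[:,2])[:,None]
def proj(c,P):
    P=np.atleast_2d(P);T=c["cam_to_world"];K=c["mtx"];q=(P-T[:3,3])@T[:3,:3]
    return np.stack([K[0,2]+K[0,0]*q[:,0]/-q[:,2],K[1,2]-K[1,1]*q[:,1]/-q[:,2]],1)
def tri(c1,u1,c2,u2):
    o1,d1=ray(c1,u1);o2,d2=ray(c2,u2);d1,d2=d1[0],d2[0]
    A=np.stack([d1,-d2],1);s=np.linalg.lstsq(A,o2-o1,rcond=None)[0]
    p,q=o1+s[0]*d1,o2+s[1]*d2; return (p+q)/2,np.linalg.norm(p-q)
def cloud(c):
    h,w=c["range_z"].shape;u,v=np.meshgrid(np.arange(w),np.arange(h))
    o,d=ray(c,np.stack([u.ravel(),v.ravel()],1)); P=o+d*c["range_z"].ravel()[:,None]
    return P.reshape(h,w,3)
def hsv(c): return cv2.cvtColor(c["frame"],cv2.COLOR_RGB2HSV)
def blobs(mask,amin=30):
    n,l,s,ce=cv2.connectedComponentsWithStats(mask.astype(np.uint8))
    return [(i,s[i].tolist(),ce[i].round(1).tolist()) for i in range(1,n) if s[i,4]>=amin],l
E
python3 - <<'E'
from h import *
for n,win in(("top0",(190,150,300,225)),("scene0",(255,185,370,265))):
    c=load(n);H=hsv(c);P=cloud(c)
    print(n,"bench z std",np.nanmean(P[250:300,250:280,2]) if n=="top0" else P[300:320,250:280,2].mean(),P[250:300,250:280,2].std())
    o=((H[...,0]<18)&(H[...,1]>120)&(H[...,2]>120))
    w=np.zeros(o.shape,bool);w[win[1]:win[3],win[0]:win[2]]=1
    b,l=blobs(o&w,20);print("orange",b)
    k=max(b,key=lambda r:r[1][4])[0]
    ct=max(cv2.findContours((l==k).astype(np.uint8),cv2.RETR_EXTERNAL,cv2.CHAIN_APPROX_NONE)[0],key=cv2.contourArea)[:,0]
    X=plane(c,ct,.027)[:,:2]
    r=cv2.minAreaRect((X*1000).astype(np.float32));print("rail rect mm",r)
    # base
    ng=~((H[...,0]>65)&(H[...,0]<95)&(H[...,1]>80));ng&=w
    ng=cv2.morphologyEx(ng.astype(np.uint8),cv2.MORPH_OPEN,np.ones((11,11)))
    ct=max(cv2.findContours(ng,cv2.RETR_EXTERNAL,cv2.CHAIN_APPROX_NONE)[0],key=cv2.contourArea)[:,0]
    for z in(0,.015):
        X=plane(c,ct,z)[:,:2];r=cv2.minAreaRect((X*1000).astype(np.float32));print("base",z,r,cv2.boxPoints(r).round(1).tolist())
    dk=(H[...,2]<75)&w;print("dark",blobs(dk,15)[0])
# loupe in both
for n in("top0","scene0"):
    c=load(n);H=hsv(c);ng=~((H[...,0]>65)&(H[...,0]<95)&(H[...,1]>110))
    w=np.zeros(ng.shape,bool)
    if n=="top0":w[180:260,360:405]=1
    else:w[185:260,145:190]=1
    b,l=blobs(ng&w,30);print(b)
E
```

```text
top0 bench z std 0.005579822500989796 0.080633137568569
orange [(1, [201, 174, 56, 44, 671], [225.1, 195.6])]
rail rect mm ((600.2470092773438, 81.9413070678711), (103.75205993652344, 143.4483184814453), 8.610748291015625)
base 0 ((624.587646484375, 60.084686279296875), (151.41366577148438, 224.51016235351562), 7.945947647094727) [[534.0999755859375, 160.8000030517578], [565.0999755859375, -61.599998474121094], [715.0999755859375, -40.599998474121094], [684.0, 181.6999969482422]]
base 0.015 ((622.5166015625, 58.79695129394531), (149.3609161376953, 221.46636962890625), 7.945950508117676) [[533.2000122070312, 158.10000610351562], [563.9000244140625, -61.20000076293945], [711.7999877929688, -40.5], [681.2000122070312, 178.8000030517578]]
dark [(2, [206, 162, 11, 12, 50], [211.3, 166.3]), (3, [289, 179, 7, 15, 71], [292.5, 185.8]), (4, [220, 180, 32, 28, 420], [235.1, 193.9])]
scene0 bench z std 0.004231147720665513 0.07619287706892645
orange [(1, [293, 193, 57, 22, 316], [321.1, 203.4]), (3, [306, 224, 39, 16, 229], [324.3, 230.6])]
rail rect mm ((588.542236328125, 80.14290618896484), (71.91896057128906, 143.20156860351562), 8.720003128051758)
base 0 ((617.5044555664062, 62.58612823486328), (160.79632568359375, 240.95281982421875), 8.506954193115234) [[520.2000122070312, 169.8000030517578], [555.7999877929688, -68.5], [714.7999877929688, -44.70000076293945], [679.2000122070312, 193.60000610351562]]
base 0.015 ((624.92041015625, 59.49708557128906), (158.79421997070312, 237.95260620117188), 8.506950378417969) [[528.7999877929688, 165.39999389648438], [564.0, -69.9000015258789], [721.0, -46.400001525878906], [685.7999877929688, 188.89999389648438]]
dark [(1, [300, 205, 34, 26, 228], [317.1, 216.8]), (3, [260, 228, 7, 13, 45], [263.0, 234.4])]
[(1, [371, 192, 23, 60, 720], [380.8, 217.7])]
[(1, [157, 194, 22, 57, 740], [169.0, 225.7])]
```

```bash
python3 - <<'E'
from h import *
T=load("top0");S=load("scene0")
print("knob",tri(T,[292.5,185.8],S,[263,234.4]))
# hole/bead: bright blob inside dark cover
for n,win,c in(("top",(222,185,241,204),T),("scene",(313,209,333,226),S)):
    g=cv2.cvtColor(c["frame"],cv2.COLOR_RGB2GRAY);w=np.zeros(g.shape,bool);w[win[1]:win[3],win[0]:win[2]]=1
    b,l=blobs((g>110)&w,20)
    for i,s,ce in b: print(n,s,ce,(plane(c,ce,.023)*1000).round(1))
# orange with loose mask
for n,win,c in(("top",(190,150,300,225),T),("scene",(255,185,370,265),S)):
    H=hsv(c);w=np.zeros(H.shape[:2],bool);w[win[1]:win[3],win[0]:win[2]]=1
    o=(H[...,0]<22)&(H[...,1]>70)&(H[...,2]>110)&w
    o=cv2.morphologyEx(o.astype(np.uint8),cv2.MORPH_CLOSE,np.ones((5,5)))
    b,l=blobs(o,20);k=max(b,key=lambda r:r[1][4]);print(b)
    ct=max(cv2.findContours((l==k[0]).astype(np.uint8),cv2.RETR_EXTERNAL,cv2.CHAIN_APPROX_NONE)[0],key=cv2.contourArea)[:,0]
    print("rail",cv2.minAreaRect((plane(c,ct,.027)[:,:2]*1000).astype(np.float32)))
# depth of handles
P=cloud(T)
for (u,v) in[(380,235),(383,202),(255,210),(265,165),(320,237),(211,160)]: print(u,v,P[v,u].round(3))
# loupe handle/lens masks
for n,win,c in(("top",(360,185,405,260),T),("scene",(145,185,190,260),S)):
    H=hsv(c);ng=~((H[...,0]>65)&(H[...,0]<95)&(H[...,1]>110));w=np.zeros(ng.shape,bool);w[win[1]:win[3],win[0]:win[2]]=1
    m=(ng&w);ys,xs=np.nonzero(m)
    a=cv2.resize(c["frame"][win[1]:win[3],win[0]:win[2],::-1],None,fx=8,fy=8,interpolation=cv2.INTER_CUBIC)
    mm=cv2.cvtColor(cv2.resize((m*255).astype(np.uint8)[win[1]:win[3],win[0]:win[2]],None,fx=8,fy=8,interpolation=0),cv2.COLOR_GRAY2BGR)
    cv2.imwrite(f"pics/loupe_{n}.png",np.hstack([a,mm]))
E
cd pics; python3 -c "
import cv2,numpy as np
a=cv2.imread('loupe_top.png');b=cv2.imread('loupe_scene.png');h=max(a.shape[0],b.shape[0])
p=lambda i:cv2.copyMakeBorder(i,0,h-i.shape[0],0,0,0)
c=np.hstack([p(a),p(b)]);c=cv2.resize(c,None,fx=.55,fy=.55);cv2.imwrite('lp.png',c);print(c.shape)"
```

```text
knob (array([ 0.6289858 , -0.09331799,  0.02386366]), np.float64(0.001489075565922831))
top [224, 189, 13, 13, 133] [230.0, 194.8] [[601.7  78.4  23. ]]
scene [316, 210, 14, 13, 144] [322.3, 216.3] [[605.5  78.9  23. ]]
[(1, [200, 173, 58, 45, 810], [225.5, 196.5])]
rail ((599.5814819335938, 81.84870147705078), (107.10921478271484, 146.12887573242188), 8.615406036376953)
[(1, [293, 192, 58, 24, 407], [322.2, 203.2]), (2, [351, 218, 4, 7, 20], [352.5, 221.0]), (3, [305, 223, 41, 17, 278], [324.2, 230.6])]
rail ((589.7137451171875, 81.32491302490234), (77.80943298339844, 147.04415893554688), 9.117612838745117)
380 235 [ 0.495 -0.334  0.03 ]
383 202 [ 0.588 -0.348  0.013]
255 210 [0.56  0.009 0.027]
265 165 [ 0.688 -0.017  0.018]
320 237 [ 0.488 -0.171  0.016]
211 160 [0.703 0.136 0.002]
(330, 792, 3)
```

View pics/lp.png

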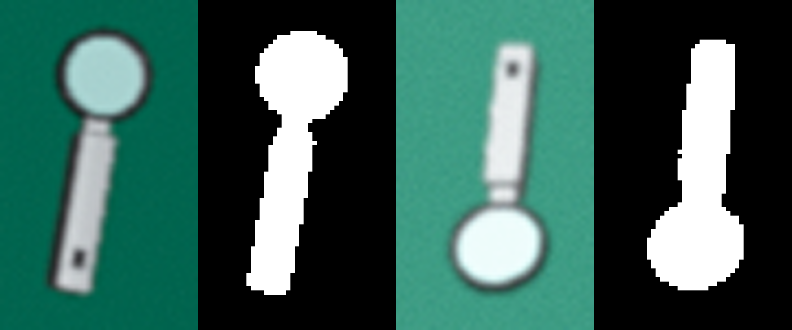

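```bash
python3 - <<'E'
from h import *
T=load("top0");S=load("scene0")
for n,c,k,h in(("top",T,[292.5,185.8],[230,194.8]),("scene",S,[263,234.4],[322.3,216.3])):
    a=plane(c,k,.032)[0];b=plane(c,h,.023)[0];d=b-a;print(n,a.round(4),b.round(4),"yaw",np.degrees(np.arctan2(-d[0],d[1])))
for n,win,c in(("top",(360,185,405,260),T),("scene",(145,185,190,260),S)):
    H=hsv(c);w=np.zeros(H.shape[:2],bool);w[win[1]:win[3],win[0]:win[2]]=1
    ng=(~((H[...,0]>65)&(H[...,0]<95)&(H[...,1]>110)))&w
    # handle: low saturation light
    hd=(H[...,1]<45)&(H[...,2]>100)&w
    if n=="top": hd[:212]=0
    else: hd[229:]=0
    b,l=blobs(hd,20);print(n,b);k=max(b,key=lambda r:r[1][4])
    ys,xs=np.nonzero(l==k[0]);X=plane(c,np.stack([xs,ys],1),.028)[:,:2]*1000
    r=cv2.minAreaRect(X.astype(np.float32));print("handle rect",np.round(r[0],1),np.round(r[1],1),r[2])
    ax=cv2.fitLine(X.astype(np.float32),cv2.DIST_L2,0,.01,.01).ravel();print("axis",ax.round(3),np.degrees(np.arctan2(ax[1],ax[0])))
    # lens: opening of full mask
    o=cv2.morphologyEx(ng.astype(np.uint8),cv2.MORPH_OPEN,cv2.getStructuringElement(cv2.MORPH_ELLIPSE,(15,15)))
    b,l=blobs(o,30);print("lens",b)
    for i,s,ce in b:
        L=plane(c,ce,.014)[0];print("lens",(L*1000).round(1),np.degrees(np.arctan2(L[1]*1000-r[0][1],L[0]*1000-r[0][0])),np.hypot(L[1]*1000-r[0][1],L[0]*1000-r[0][0]))
E
```

```text
top [ 0.6277 -0.0936  0.032 ] [0.6017 0.0784 0.023 ] yaw 8.575661659280767
scene [ 0.6332 -0.0932  0.032 ] [0.6055 0.0789 0.023 ] yaw 9.134930434237532
top [(1, [373, 212, 13, 39, 308], [379.1, 231.2])]
handle rect [ 506.2 -332.3] [ 22.3 108.3] 79.3775634765625
axis [ 9.84000e-01 -1.79000e-01  5.05935e+02 -3.32001e+02] -10.339006
lens [(1, [374, 192, 20, 21, 330], [383.5, 201.8])]
lens [ 588.4 -349.3   14. ] -11.691815597982252 83.90997152932009
scene [(1, [165, 195, 12, 34, 300], [170.4, 211.8])]
handle rect [ 511.3 -330.5] [ 25.1 104.7] 79.46993255615234
axis [ 9.85000e-01 -1.73000e-01  5.12976e+02 -3.30697e+02] -9.958973
lens [(1, [157, 230, 22, 21, 349], [167.7, 240.2])]
lens [ 591.6 -347.8   14. ] -12.153920096631616 82.12398770980933
```

Request:
jog_arm --series '[{"wz": 8,"tx": 0.57,"ty": -0.232,"tz": 0.0,"grip": 0},{"wz": 8,"tx": 0.57,"ty": -0.232,"tz": 0.0,"grip": 0},{"wz": 8,"tx": 0.57,"ty": -0.232,"tz": 0.0,"grip": 0},{"wz": 8,"tx": 0.57,"ty": -0.232,"tz": 0.0,"grip": 0},{"wz": 8,"tx": 0.57,"ty": -0.232,"tz": 0.0,"grip": 0},{"wz": 8,"tx": 0.57,"ty": -0.232,"tz": 0.0,"grip": 0},{"wz": 8,"tx": 0.57,"ty": -0.232,"tz": 0.0,"grip": 0},{"wz": 8,"tx": 0.57,"ty": -0.232,"tz": 0.0,"grip": 0},{"wz": 8,"tx": 0.57,"ty": -0.232,"tz": 0.0,"grip": 0},{"wz": 8,"tx": 0.57,"ty": -0.232,"tz": 0.0,"grip": 0},{"wz": 8,"tx": 0.57,"ty": -0.232,"tz": 0.0,"grip": 0},{"wz": 8,"tx": 0.57,"ty": -0.232,"tz": 0.0,"grip": 0},{"wz": 8,"tx": 0.57,"ty": -0.232,"tz": 0.0,"grip": 0},{"wz": 8,"tx": 0.57,"ty": -0.232,"tz": 0.0,"grip": 0}]'

```text
schema error: expected keys wx, wy, wz, tx, ty, tz, grip
```

Request:
jog_arm --series '[{"wx": 0,"wy": 0,"wz": 8,"tx": 0.57,"ty": -0.232,"tz": 0.0,"grip": 0},{"wx": 0,"wy": 0,"wz": 8,"tx": 0.57,"ty": -0.232,"tz": 0.0,"grip": 0},{"wx": 0,"wy": 0,"wz": 8,"tx": 0.57,"ty": -0.232,"tz": 0.0,"grip": 0},{"wx": 0,"wy": 0,"wz": 8,"tx": 0.57,"ty": -0.232,"tz": 0.0,"grip": 0},{"wx": 0,"wy": 0,"wz": 8,"tx": 0.57,"ty": -0.232,"tz": 0.0,"grip": 0},{"wx": 0,"wy": 0,"wz": 8,"tx": 0.57,"ty": -0.232,"tz": 0.0,"grip": 0},{"wx": 0,"wy": 0,"wz": 8,"tx": 0.57,"ty": -0.232,"tz": 0.0,"grip": 0},{"wx": 0,"wy": 0,"wz": 8,"tx": 0.57,"ty": -0.232,"tz": 0.0,"grip": 0},{"wx": 0,"wy": 0,"wz": 8,"tx": 0.57,"ty": -0.232,"tz": 0.0,"grip": 0},{"wx": 0,"wy": 0,"wz": 8,"tx": 0.57,"ty": -0.232,"tz": 0.0,"grip": 0},{"wx": 0,"wy": 0,"wz": 8,"tx": 0.57,"ty": -0.232,"tz": 0.0,"grip": 0},{"wx": 0,"wy": 0,"wz": 8,"tx": 0.57,"ty": -0.232,"tz": 0.0,"grip": 0},{"wx": 0,"wy": 0,"wz": 8,"tx": 0.57,"ty": -0.232,"tz": 0.0,"grip": 0},{"wx": 0,"wy": 0,"wz": 8,"tx": 0.57,"ty": -0.232,"tz": 0.0,"grip": 0}]'

```text
t: 1.85
position: [0.637, -0.1406, 0.2535]
tool_rot: [[0.988, 0.151, 0.0], [0.151, -0.988, 0.001], [0.0, -0.001, -1.0]]
force: [1.0, -0.1, 0.2]
finger_gap: 0.0001
```

Request:
jog_arm --series '[{"wx": 0,"wy": 0,"wz": 0,"tx": 0,"ty": 0,"tz": 0.06,"grip": 0},{"wx": 0,"wy": 0,"wz": 0,"tx": 0,"ty": 0,"tz": 0.12,"grip": 0},{"wx": 0,"wy": 0,"wz": 0,"tx": 0,"ty": 0,"tz": 0.17,"grip": 0},{"wx": 0,"wy": 0,"wz": 0,"tx": 0,"ty": 0,"tz": 0.2,"grip": 0},{"wx": 0,"wy": 0,"wz": 0,"tx": 0,"ty": 0,"tz": 0.21,"grip": 0},{"wx": 0,"wy": 0,"wz": 0,"tx": 0,"ty": 0,"tz": 0.21,"grip": 0}]'

```text
t: 2.6
position: [0.6372, -0.1407, 0.044]
tool_rot: [[0.989, 0.151, 0.001], [0.151, -0.989, 0.001], [0.001, -0.001, -1.0]]
force: [0.2, 0.8, 0.3]
finger_gap: -0.0
```

```bash
cat > snap.py <<'E'
from bench import *
import sys
from h import *
tag=sys.argv[1]
out=[]
for n,w in(("top",(180,140,310,240)),("scene",(240,170,370,270))):
    c=camera(n); np.savez(n+tag+".npz",**c); a=c["frame"][w[1]:w[3],w[0]:w[2],::-1]
    cv2.imwrite(f"pics/{n}{tag}.png",cv2.resize(a,None,fx=6,fy=6,interpolation=cv2.INTER_CUBIC))
o=get_obs();print(o["t"],np.round(o["position"],4),np.round(o["force"],1))
E
python3 snap.py 1
```

```text
2.7 [ 0.6377 -0.1408  0.0452] [-0.5 -0.1 -0.7]
```

View pics/scene1.png

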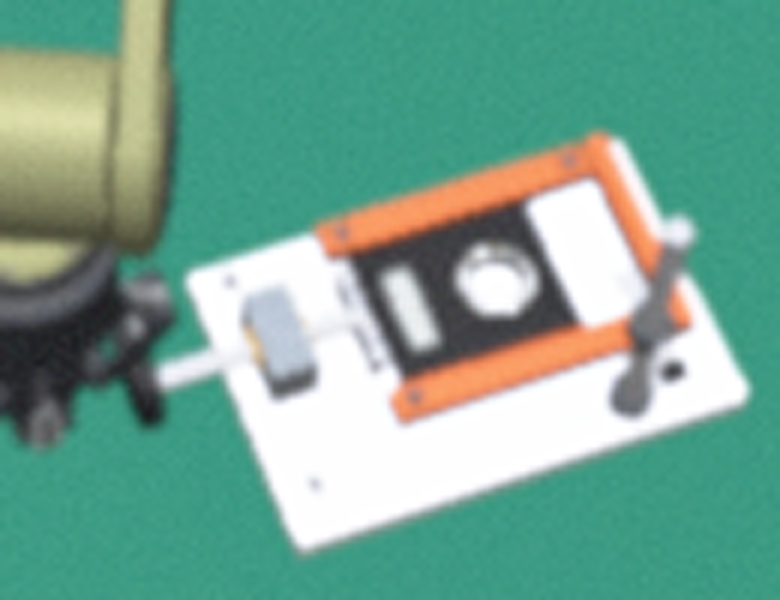

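View pics/top1.png

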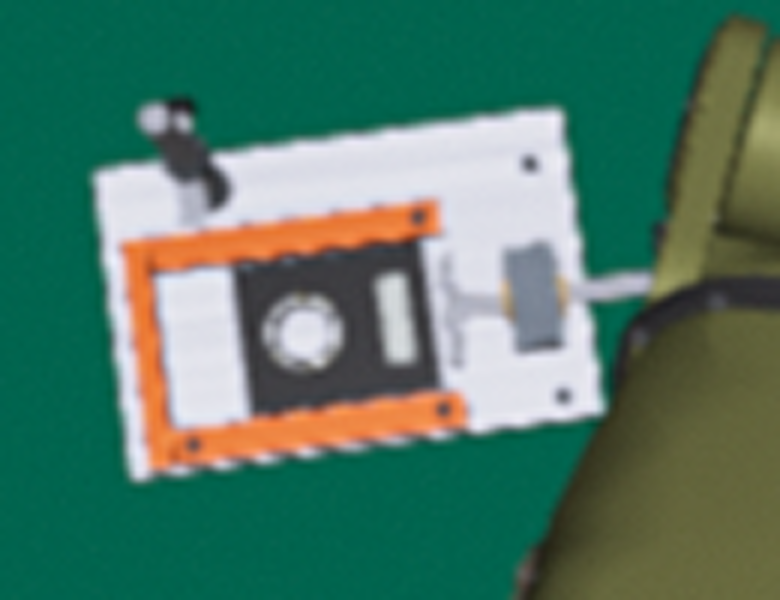

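Request:
jog_arm --series '[{"wx": 0,"wy": 0,"wz": 0,"tx": 0,"ty": -0.01,"tz": 0,"grip": 0},{"wx": 0,"wy": 0,"wz": 0,"tx": 0,"ty": -0.018,"tz": 0,"grip": 0},{"wx": 0,"wy": 0,"wz": 0,"tx": 0,"ty": -0.022,"tz": 0,"grip": 0},{"wx": 0,"wy": 0,"wz": 0,"tx": 0,"ty": -0.026,"tz": 0,"grip": 0},{"wx": 0,"wy": 0,"wz": 0,"tx": 0,"ty": -0.03,"tz": 0,"grip": 0},{"wx": 0,"wy": 0,"wz": 0,"tx": 0,"ty": -0.034,"tz": 0,"grip": 0},{"wx": 0,"wy": 0,"wz": 0,"tx": 0,"ty": -0.038,"tz": 0,"grip": 0},{"wx": 0,"wy": 0,"wz": 0,"tx": 0,"ty": -0.042,"tz": 0,"grip": 0},{"wx": 0,"wy": 0,"wz": 0,"tx": 0,"ty": -0.046,"tz": 0,"grip": 0},{"wx": 0,"wy": 0,"wz": 0,"tx": 0,"ty": -0.05,"tz": 0,"grip": 0},{"wx": 0,"wy": 0,"wz": 0,"tx": 0,"ty": -0.05,"tz": 0,"grip": 0}]'

```text
t: 4.08
position: [0.6303, -0.0917, 0.0453]
tool_rot: [[0.989, 0.151, 0.003], [0.151, -0.989, -0.001], [0.003, 0.001, -1.0]]
force: [1.6, -7.4, -1.3]
finger_gap: 0.0001
```

```bash
python3 snap.py 2
```

```text
4.175 [ 0.6303 -0.0919  0.0453] [ 1.8 -7.1 -0.9]
```

View pics/scene2.png

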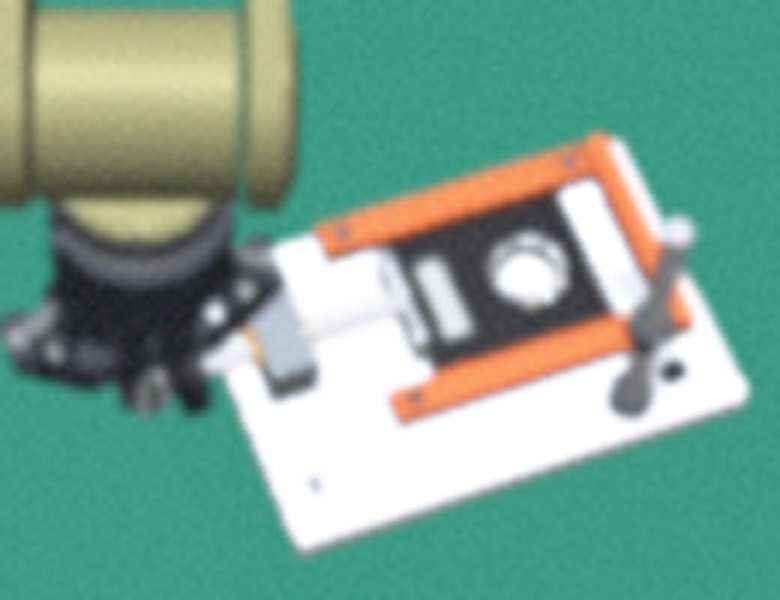

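Request:
jog_arm --series '[{"wx": 0,"wy": 0,"wz": 0,"tx": 0,"ty": -0.004,"tz": 0,"grip": 0},{"wx": 0,"wy": 0,"wz": 0,"tx": 0,"ty": -0.008,"tz": 0,"grip": 0},{"wx": 0,"wy": 0,"wz": 0,"tx": 0,"ty": -0.012,"tz": 0,"grip": 0},{"wx": 0,"wy": 0,"wz": 0,"tx": 0,"ty": -0.016,"tz": 0,"grip": 0},{"wx": 0,"wy": 0,"wz": 0,"tx": 0,"ty": -0.019,"tz": 0,"grip": 0},{"wx": 0,"wy": 0,"wz": 0,"tx": 0,"ty": -0.019,"tz": 0,"grip": 0}]'

```text
t: 4.92
position: [0.6276, -0.0742, 0.0453]
tool_rot: [[0.989, 0.15, 0.004], [0.15, -0.989, -0.002], [0.004, 0.003, -1.0]]
force: [2.1, -11.9, -1.4]
finger_gap: 0.0004
```

Request:
jog_arm --series '[{"wx": 0,"wy": 0,"wz": 0,"tx": 0,"ty": -0.001,"tz": 0,"grip": 0},{"wx": 0,"wy": 0,"wz": 0,"tx": 0,"ty": -0.002,"tz": 0,"grip": 0},{"wx": 0,"wy": 0,"wz": 0,"tx": 0,"ty": -0.003,"tz": 0,"grip": 0},{"wx": 0,"wy": 0,"wz": 0,"tx": 0,"ty": -0.004,"tz": 0,"grip": 0},{"wx": 0,"wy": 0,"wz": 0,"tx": 0,"ty": -0.004,"tz": 0,"grip": 0}]'

```text
t: 5.55
position: [0.6274, -0.0729, 0.0455]
tool_rot: [[0.989, 0.149, 0.006], [0.149, -0.989, -0.006], [0.005, 0.006, -1.0]]
force: [4.0, -21.7, -3.5]
finger_gap: -0.0002
```

```bash
python3 snap.py 3
```

```text
5.65 [ 0.6274 -0.0729  0.0454] [  4.7 -22.   -3.9]
```

View pics/scene3.png

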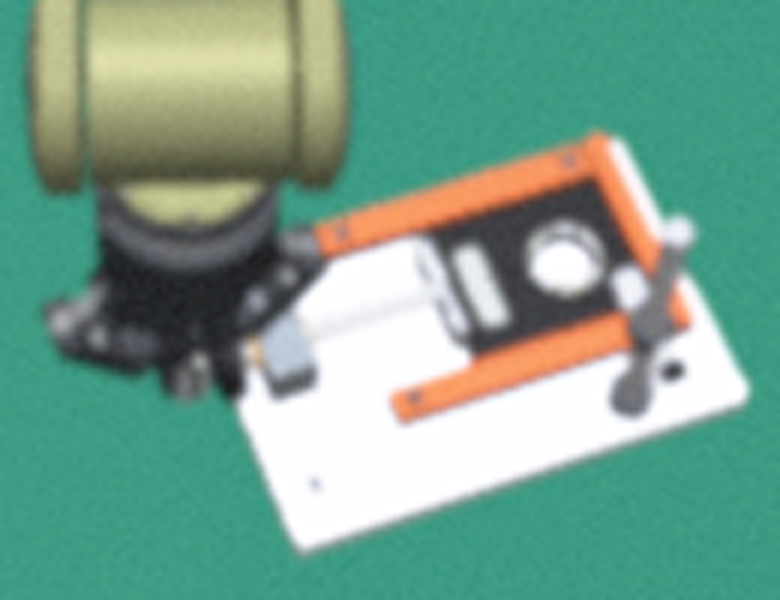

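Request:
jog_arm --series '[{"wx": 0,"wy": 0,"wz": 0,"tx": 0,"ty": 0.004,"tz": 0,"grip": 0},{"wx": 0,"wy": 0,"wz": 0,"tx": 0,"ty": 0.01,"tz": 0,"grip": 0},{"wx": 0,"wy": 0,"wz": 0,"tx": 0,"ty": 0.018,"tz": 0,"grip": 0},{"wx": 0,"wy": 0,"wz": 0,"tx": 0,"ty": 0.026,"tz": 0,"grip": 0},{"wx": 0,"wy": 0,"wz": 0,"tx": 0,"ty": 0.034,"tz": 0,"grip": 0},{"wx": 0,"wy": 0,"wz": 0,"tx": 0,"ty": 0.042,"tz": 0,"grip": 0},{"wx": 0,"wy": 0,"wz": 0,"tx": 0,"ty": 0.052,"tz": 0,"grip": 0},{"wx": 0,"wy": 0,"wz": 0,"tx": 0,"ty": 0.065,"tz": 0,"grip": 0},{"wx": 0,"wy": 0,"wz": 0,"tx": 0,"ty": 0.08,"tz": 0,"grip": 0},{"wx": 0,"wy": 0,"wz": 0,"tx": 0,"ty": 0.08,"tz": 0,"grip": 0},{"wx": 0,"wy": 0,"wz": 0,"tx": 0,"ty": 0.08,"tz": -0.05,"grip": 0},{"wx": 0,"wy": 0,"wz": 0,"tx": 0,"ty": 0.08,"tz": -0.1,"grip": 0.085},{"wx": 0,"wy": 0,"wz": 0,"tx": 0,"ty": 0.08,"tz": -0.14,"grip": 0.085},{"wx": 0,"wy": 0,"wz": 0,"tx": 0,"ty": 0.08,"tz": -0.15,"grip": 0.085}]'

```text
t: 7.4
position: [0.6392, -0.151, 0.1991]
tool_rot: [[0.989, 0.149, 0.01], [0.149, -0.989, -0.007], [0.009, 0.008, -1.0]]
force: [0.2, -0.2, -0.2]
finger_gap: 0.0545
```

Request:
jog_arm --series '[{"wx": 0.5,"wy": -0.5,"wz": 19.3,"tx": -0.152,"ty": 0.162,"tz": 0,"grip": 0.085},{"wx": 0.5,"wy": -0.5,"wz": 19.3,"tx": -0.152,"ty": 0.162,"tz": 0,"grip": 0.085},{"wx": 0.5,"wy": -0.5,"wz": 19.3,"tx": -0.152,"ty": 0.162,"tz": 0,"grip": 0.085},{"wx": 0.5,"wy": -0.5,"wz": 19.3,"tx": -0.152,"ty": 0.162,"tz": 0,"grip": 0.085},{"wx": 0.5,"wy": -0.5,"wz": 19.3,"tx": -0.152,"ty": 0.162,"tz": 0,"grip": 0.085},{"wx": 0.5,"wy": -0.5,"wz": 19.3,"tx": -0.152,"ty": 0.162,"tz": 0,"grip": 0.085},{"wx": 0.5,"wy": -0.5,"wz": 19.3,"tx": -0.152,"ty": 0.162,"tz": 0,"grip": 0.085}]'

```text
t: 8.28
position: [0.5137, -0.3328, 0.1987]
tool_rot: [[0.983, -0.184, 0.001], [-0.184, -0.983, 0.003], [0.0, -0.003, -1.0]]
force: [1.0, -0.0, 0.3]
finger_gap: 0.0846
```

```bash
python3 snap.py 4; python3 - <<'E'
from h import *
for n in("top4","scene4"):
    cv2.imwrite(f"pics/{n}f.png",load(n)["frame"][:,:,::-1])
E
```

```text
8.375 [ 0.5136 -0.333   0.1989] [-0.4  0.1  0.2]
```

View pics/scene4.png

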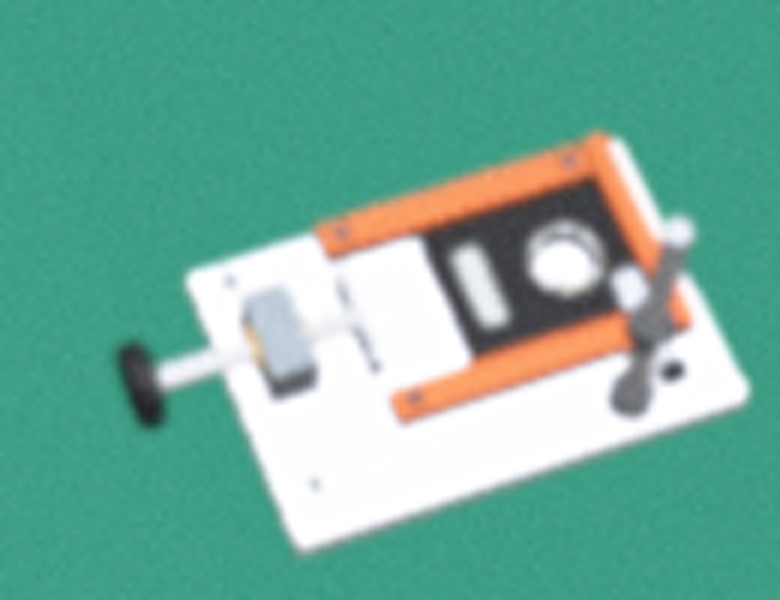

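View pics/top4.png

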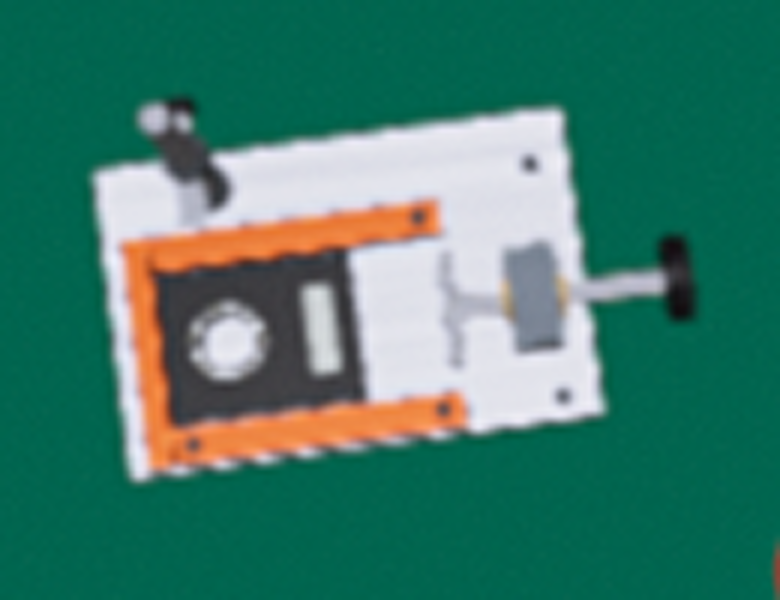

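View pics/scene4f.png

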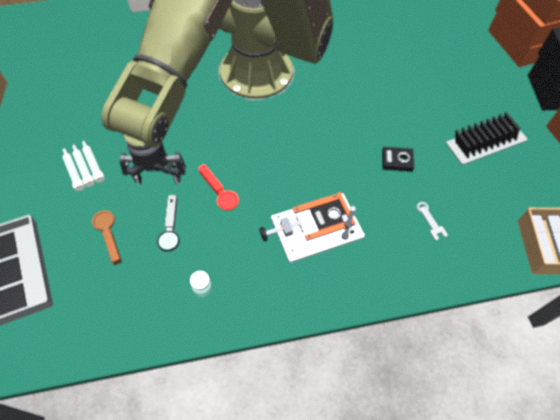

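Request:
jog_arm --series '[{"wx": -0.1,"wy": 0,"wz": 0,"tx": 0,"ty": 0,"tz": 0.05,"grip": 0.085},{"wx": -0.1,"wy": 0,"wz": 0,"tx": 0,"ty": 0,"tz": 0.1,"grip": 0.085},{"wx": -0.1,"wy": 0,"wz": 0,"tx": 0,"ty": 0,"tz": 0.14,"grip": 0.085},{"wx": -0.1,"wy": 0,"wz": 0,"tx": 0,"ty": 0,"tz": 0.16,"grip": 0.085},{"wx": -0.1,"wy": 0,"wz": 0,"tx": 0,"ty": 0,"tz": 0.168,"grip": 0.085},{"wx": -0.1,"wy": 0,"wz": 0,"tx": 0,"ty": 0,"tz": 0.168,"grip": 0.085}]'

```text
t: 9.12
position: [0.5143, -0.3328, 0.0317]
tool_rot: [[0.983, -0.184, 0.002], [-0.184, -0.983, 0.0], [0.002, -0.0, -1.0]]
force: [-0.5, -0.4, 0.6]
finger_gap: 0.0852
```

```bash
python3 - <<'E'
from bench import *
from h import *
out=[]
for n,w in(("top",(340,180,420,260)),("scene",(120,150,220,250))):
    c=camera(n);np.savez(n+"5.npz",**c);a=c["frame"][w[1]:w[3],w[0]:w[2],::-1];out.append(cv2.resize(a,(390,390),interpolation=cv2.INTER_CUBIC))
cv2.imwrite("pics/g5.png",np.hstack(out));o=get_obs();print(o["position"],o["force"])
E
```

```text
[ 0.5144427  -0.33305952  0.03234   ] [ 0.31130362 -0.51048551  0.26539822]
```

View pics/g5.png

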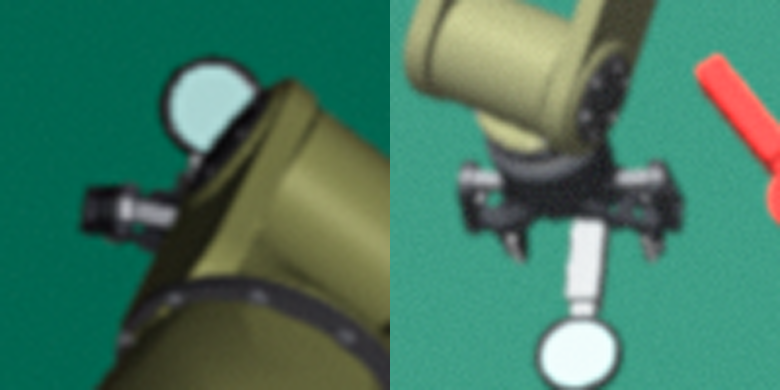

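Request:
jog_arm --newtons 60 --series '[{"wx": 0,"wy": 0,"wz": 0,"tx": 0,"ty": 0,"tz": 0,"grip": 0.01},{"wx": 0,"wy": 0,"wz": 0,"tx": 0,"ty": 0,"tz": 0,"grip": 0.01},{"wx": 0,"wy": 0,"wz": 0,"tx": 0,"ty": 0,"tz": 0,"grip": 0.01},{"wx": 0,"wy": 0,"wz": 0,"tx": 0,"ty": 0,"tz": 0,"grip": 0.01},{"wx": 0,"wy": 0,"wz": 0,"tx": 0,"ty": 0,"tz": 0,"grip": 0.01}]'

```text
t: 9.85
position: [0.5146, -0.3332, 0.0327]
tool_rot: [[0.983, -0.184, 0.003], [-0.184, -0.983, -0.001], [0.003, 0.0, -1.0]]
force: [-0.7, 0.8, 4.5]
finger_gap: 0.0205
```

Request:
jog_arm --series '[{"wx": 0,"wy": 0,"wz": 0,"tx": 0,"ty": 0,"tz": -0.005,"grip": 0.01},{"wx": 0,"wy": 0,"wz": 0,"tx": 0,"ty": 0,"tz": -0.02,"grip": 0.01},{"wx": 0,"wy": 0,"wz": 0,"tx": 0,"ty": 0,"tz": -0.05,"grip": 0.01},{"wx": 0,"wy": 0,"wz": 0,"tx": 0,"ty": 0,"tz": -0.1,"grip": 0.01},{"wx": 0,"wy": 0,"wz": 0,"tx": 0,"ty": 0,"tz": -0.15,"grip": 0.01},{"wx": 0,"wy": 0,"wz": 0,"tx": 0,"ty": 0,"tz": -0.17,"grip": 0.01},{"wx": 0,"wy": 0,"wz": 0,"tx": 0,"ty": 0,"tz": -0.17,"grip": 0.01}]'

```text
t: 10.72
position: [0.5144, -0.3332, 0.2049]
tool_rot: [[0.983, -0.184, 0.006], [-0.184, -0.983, -0.003], [0.006, 0.002, -1.0]]
force: [-0.3, -0.2, -2.4]
finger_gap: 0.0209
```

```bash
python3 - <<'E'
from bench import *
from h import *
out=[]
for n,w in(("top",(340,160,420,240)),("scene",(110,120,210,220))):
    c=camera(n);np.savez(n+"6.npz",**c);a=c["frame"][w[1]:w[3],w[0]:w[2],::-1];out.append(cv2.resize(a,(390,390),interpolation=cv2.INTER_CUBIC))
cv2.imwrite("pics/g6.png",np.hstack(out));o=get_obs();print(o["position"],o["force"],o["finger_gap"])
for n,w in(("top",(195,155,265,215)),("scene",(320,195,370,245))):
    a=load(n+"4")["frame"][w[1]:w[3],w[0]:w[2],::-1];a=cv2.resize(a,None,fx=10,fy=10,interpolation=cv2.INTER_CUBIC)
    f=((a/255.)**1.8*255).astype(np.uint8);cv2.imwrite(f"pics/p_{n}.png",f)
E
```

```text
[ 0.5137591  -0.33274162  0.20193174] [-0.29682138 -0.11841871 -2.16494526] 0.020616815860648643
```

View pics/g6.png

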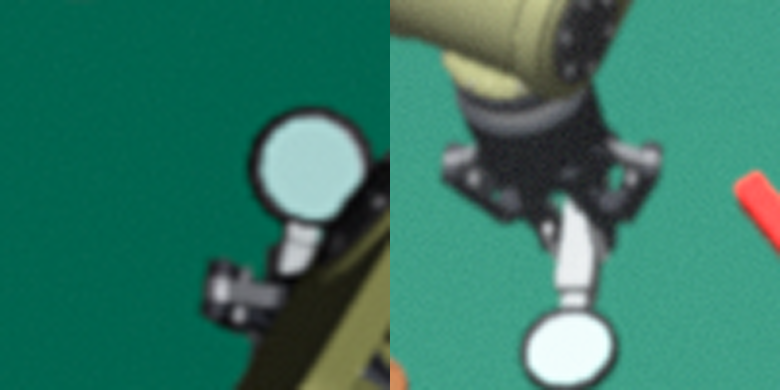

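View pics/p_top.png

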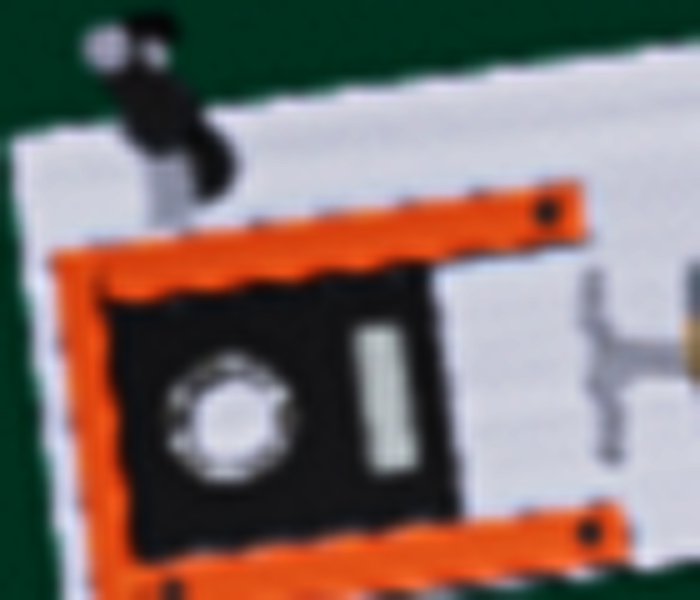

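View pics/p_scene.png

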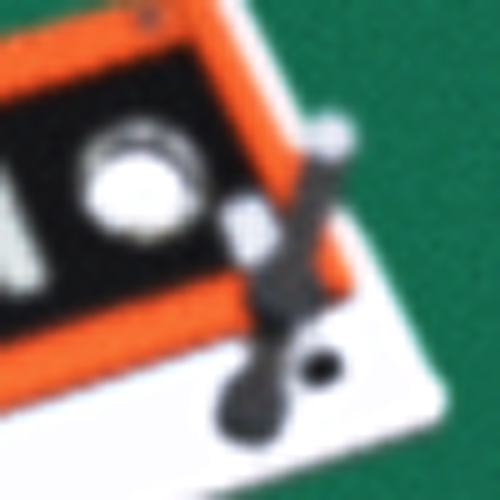

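```bash
python3 - <<'E'
from h import *
yaw=np.radians(8.7);ex=np.array([np.cos(yaw),np.sin(yaw)]);ey=np.array([-ex[1],ex[0]])
T=load("top4");S=load("scene4")
pix={"top":dict(hole=None,tip=(211.35,177.15),post=(205.25,159.25)),"scene":dict(hole=None,tip=(343.55,214.25),post=(352.55,207.85))}
for n,c,win in(("top",T,(209,186,228,206)),("scene",S,(326,206,342,221))):
    g=cv2.cvtColor(c["frame"],cv2.COLOR_RGB2GRAY);w=np.zeros(g.shape,bool);w[win[1]:win[3],win[0]:win[2]]=1
    b,l=blobs((g>110)&w,20);b=max(b,key=lambda r:r[1][4]);print(n,b,np.round(plane(c,b[2],.023)*1000,1))
    pix[n]["hole"]=b[2];h=plane(c,b[2],.023)[0]
    for k in("tip","post"):
        print(k)
        for z in (.17,) if k=="post" else np.arange(.085,.14,.01):
            d=(plane(c,pix[n][k],z)[0]-h)[:2]*1000;print(round(z,3),"jig dx,dy",(d@ex).round(1),(d@ey).round(1))
for k in("hole","tip","post"): print(k,tri(T,pix["top"][k],S,pix["scene"][k]))
E
```

```text
top (1, [212, 190, 12, 13, 131], [217.6, 196.3]) [[597.1 112.4  23. ]]
tip
0.085 jig dx,dy 43.8 2.5
0.095 jig dx,dy 42.0 1.2
0.105 jig dx,dy 40.1 -0.0
0.115 jig dx,dy 38.3 -1.3
0.125 jig dx,dy 36.4 -2.6
0.135 jig dx,dy 34.5 -3.8
post
0.17 jig dx,dy 73.2 0.8
scene (1, [328, 207, 14, 13, 142], [334.0, 212.8]) [[601.  113.6  23. ]]
tip
0.085 jig dx,dy 41.9 1.6
0.095 jig dx,dy 46.5 -1.9
0.105 jig dx,dy 51.2 -5.4
0.115 jig dx,dy 55.8 -8.9
0.125 jig dx,dy 60.4 -12.4
0.135 jig dx,dy 65.1 -15.8
post
0.17 jig dx,dy 72.3 0.1
hole (array([0.5979762 , 0.11409452, 0.01733127]), np.float64(0.001823411820126424))
tip (array([0.6406388 , 0.12214053, 0.08194846]), np.float64(0.00033304542633624834))
post (array([0.67035522, 0.12536636, 0.16598889]), np.float64(0.0008688491789991756))
```

```bash
python3 - <<'E'
from h import *
T=load("top4");S=load("scene4")
np.set_printoptions(linewidth=200)
P=cloud(T);print("top z mm");print(np.arange(205,218));
for v in range(155,182): print(v,(P[v,204:219,2]*1000).round(0).astype(int), cv2.cvtColor(T["frame"],cv2.COLOR_RGB2GRAY)[v,204:219])
P=cloud(S);print("scene")
for v in range(205,240): print(v,(P[v,338:358,2]*1000).round(0).astype(int))
g=cv2.cvtColor(S["frame"],cv2.COLOR_RGB2GRAY)
for v in range(208,226): print(v,g[v,336:358])
E
```

```text
top z mm
[205 206 207 208 209 210 211 212 213 214 215 216 217]
155 [ 1 -3 -2 -2 -3 -1  2 -2 -2 -1 -4 -1  2  0 -1] [68 68 67 65 66 67 64 63 67 70 69 68 69 68 69]
156 [-3 -4  2  1 -3 94 96 -3  0  3  0 -2  1 -3  0] [75 81 80 66 52 49 46 48 58 68 68 68 68 69 71]
157 [-2 -1 -2 89 93 94 92 90 -4  1 -4  0 -1 -2  1] [114 129 130  93  46  37  36  30  47  62  69  69  70  68  67]
158 [170 168 167  91  89  91  92  89   0   4  -1   1  -1   0   1] [163 180 183 145  79  77  81  55  48  61  68  69  69  69  69]
159 [ 166  170  168  169   88   84   87   80   -2    0 1106   -4   -1    1   -1] [182 192 190 161 112 132 151 115  72  65  68  70  68  68  68]
160 [169 168 170 168 159  88  91   1  -3   2   1   0  -3  -3  -2] [177 187 186 155 115 140 175 152  92  68  69  69  69  68  68]
161 [167 167 171 166 153  87  85  -1  -2  -1   2   2   1  -1  -1] [144 166 160 125  81 104 144 132  86  69  69  69  67  70  68]
162 [168 169 165 163 151 141  90   0  -5   0  -3  -3   0   2  -1] [ 96 105  98  76  58  68  84  82  72  73  69  69  68  68  67]
163 [  1 153 154 152 147 138 123  90  91  -5  -3  -1   0   2  -2] [70 70 
[... 5846 characters left out ...]
4 153 122 123 139 179 230 249 241 194 147]
219 [ 97  79  76  66  65  80 130 205 241 244 232 194 146 128 127 137 172 212 244 248 225 169]
220 [ 68  72  61  59  68  72 110 180 232 229 202 160 136 123 128 146 173 198 235 249 242 200]
221 [ 61  66  67  68  74  80  99 147 185 183 157 131 124 123 131 146 168 185 217 245 250 227]
222 [ 69  79  81  91 103 110 133 140 144 141 126 123 122 126 126 135 160 176 196 237 252 245]
223 [ 90 101 120 134 148 155 165 158 139 127 120 119 125 126 117 126 145 157 178 226 252 253]
224 [131 146 156 167 170 176 177 163 134 114 120 122 121 122 121 114 124 136 169 225 252 255]
225 [168 174 174 180 179 179 180 166 132 107 106 115 120 123 124 122 148 177 219 246 255 255]
```

Request:
jog_arm --series '[{"wx": 0.1,"wy": -0.2,"wz": -1,"tx": -0.003,"ty": -0.02,"tz": 0,"grip": 0.01},{"wx": 0.1,"wy": -0.2,"wz": -3,"tx": -0.01,"ty": -0.06,"tz": 0,"grip": 0.01},{"wx": 0.1,"wy": -0.2,"wz": -5,"tx": -0.017,"ty": -0.1,"tz": 0,"grip": 0.01},{"wx": 0.1,"wy": -0.2,"wz": -7,"tx": -0.023,"ty": -0.14,"tz": 0,"grip": 0.01},{"wx": 0.1,"wy": -0.2,"wz": -9,"tx": -0.03,"ty": -0.18,"tz": 0,"grip": 0.01},{"wx": 0.1,"wy": -0.2,"wz": -11,"tx": -0.037,"ty": -0.22,"tz": 0,"grip": 0.01},{"wx": 0.1,"wy": -0.2,"wz": -13,"tx": -0.043,"ty": -0.26,"tz": 0,"grip": 0.01},{"wx": 0.1,"wy": -0.2,"wz": -15,"tx": -0.05,"ty": -0.3,"tz": 0,"grip": 0.01},{"wx": 0.1,"wy": -0.2,"wz": -17,"tx": -0.057,"ty": -0.34,"tz": 0,"grip": 0.01},{"wx": 0.1,"wy": -0.2,"wz": -18,"tx": -0.063,"ty": -0.38,"tz": 0,"grip": 0.01},{"wx": 0.1,"wy": -0.2,"wz": -19,"tx": -0.068,"ty": -0.41,"tz": 0,"grip": 0.01},{"wx": 0.1,"wy": -0.2,"wz": -19.3,"tx": -0.071,"ty": -0.428,"tz": 0,"grip": 0.01},{"wx": 0.1,"wy": -0.2,"wz": -19.3,"tx": -0.071,"ty": -0.428,"tz": 0,"grip": 0.01},{"wx": 0.1,"wy": -0.2,"wz": -19.3,"tx": -0.071,"ty": -0.428,"tz": 0,"grip": 0.01}]'

```text
t: 12.58
position: [0.5227, 0.1004, 0.2015]
tool_rot: [[0.989, 0.15, -0.002], [0.15, -0.989, 0.001], [-0.002, -0.002, -1.0]]
force: [-0.3, 0.3, -1.6]
finger_gap: 0.0207
```

```bash
python3 snap.py 7
```

```text
12.675 [0.5229 0.1002 0.2017] [-0.3 -0.1 -1.7]
```

View pics/top7.png

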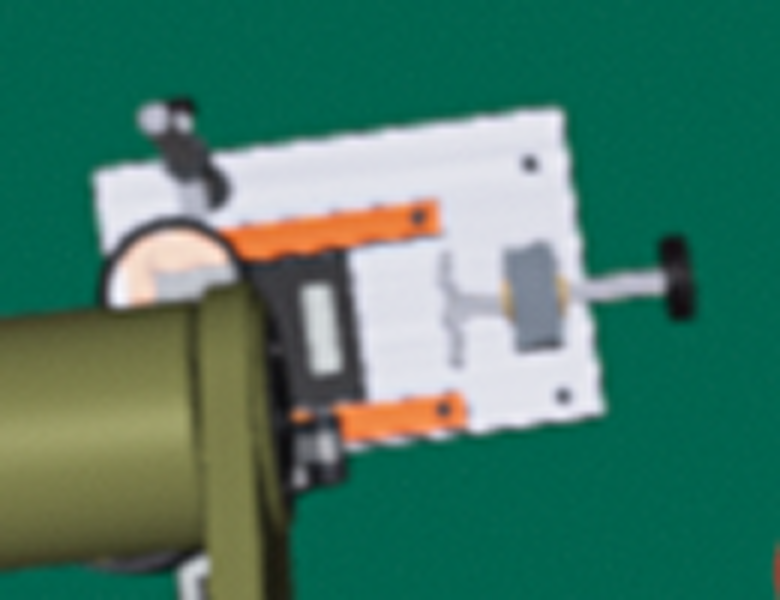

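View pics/scene7.png

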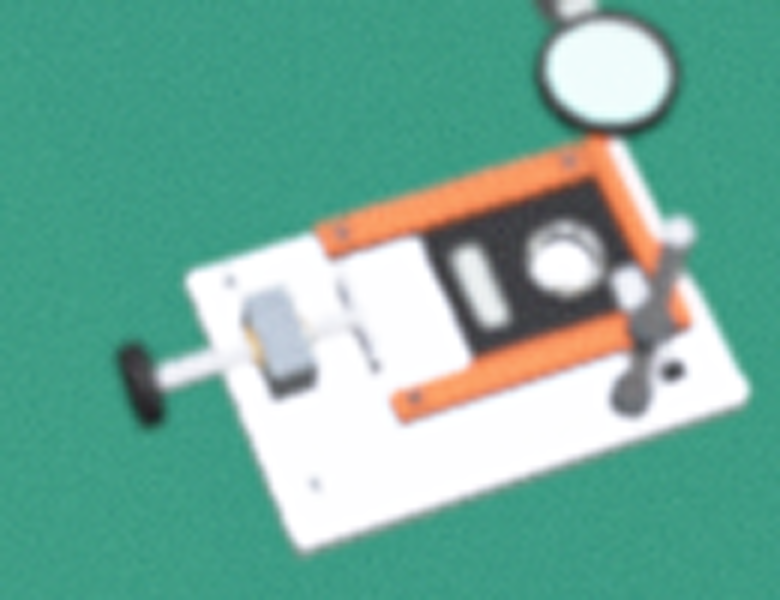

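```bash
cat > lens.py <<'E'
import sys
from h import *
tag,z,u0,v0=sys.argv[1],float(sys.argv[2]),int(sys.argv[3]),int(sys.argv[4])
S=load("scene"+tag);P=cloud(S);g=cv2.cvtColor(S["frame"],cv2.COLOR_RGB2GRAY)
yaw=np.radians(8.7);ex=np.array([np.cos(yaw),np.sin(yaw)]);ey=np.array([-ex[1],ex[0]])
# lens pixels by depth
w=np.zeros(g.shape,np.uint8);w[v0-16:v0+17,u0-16:u0+17]=1
m=((np.abs(P[...,2]-z)<.02)&(w>0)).astype(np.uint8)
m=cv2.morphologyEx(m,cv2.MORPH_CLOSE,np.ones((3,3)))
o=cv2.morphologyEx(m,cv2.MORPH_OPEN,cv2.getStructuringElement(cv2.MORPH_ELLIPSE,(13,13)))
ct=max(cv2.findContours(o,cv2.RETR_EXTERNAL,cv2.CHAIN_APPROX_NONE)[0],key=cv2.contourArea)
(e,ax,an)=cv2.fitEllipse(ct);print("ellipse",np.round(e,2),np.round(ax,1),round(an,1))
h=plane(S,[334.0,212.8],.023)[0]
L=plane(S,e,z)[0];d=(L-h)[:2]*1000;print("lens world",L.round(4),"minus hole in jig x,y mm",(d@ex).round(1),(d@ey).round(1))
q=P[o>0];gd=np.abs(q[:,2]-np.median(q[:,2]))<.008;q=q[gd];A=np.c_[q[:,0]-L[0],q[:,1]-L[1],np.ones(len(q))]
s=np.linalg.lstsq(A,q[:,2],rcond=None)[0];print("surface z at centre",s[2].round(4),"slopes deg",np.degrees(s[:2]).round(2),"n",len(q),"resid",(A@s-q[:,2]).std().round(4))
E
python3 lens.py 7 .183 341 182
```

```text
ellipse [340.89 181.99] [21.  23.3] 115.9
lens world [0.602  0.1125 0.183 ] minus hole in jig x,y mm 0.8 -1.2
surface z at centre 0.1833 slopes deg [-0.75 -0.75] n 409 resid 0.0024
```

Request:
jog_arm --series '[{"wx": -0.1,"wy": 0.3,"wz": 0,"tx": -0.001,"ty": -0.001,"tz": 0.02,"grip": 0.01},{"wx": -0.1,"wy": 0.3,"wz": 0,"tx": -0.001,"ty": -0.001,"tz": 0.04,"grip": 0.01},{"wx": -0.1,"wy": 0.3,"wz": 0,"tx": -0.001,"ty": -0.001,"tz": 0.06,"grip": 0.01},{"wx": -0.1,"wy": 0.3,"wz": 0,"tx": -0.001,"ty": -0.001,"tz": 0.072,"grip": 0.01},{"wx": -0.1,"wy": 0.3,"wz": 0,"tx": -0.001,"ty": -0.001,"tz": 0.077,"grip": 0.01},{"wx": -0.1,"wy": 0.3,"wz": 0,"tx": -0.001,"ty": -0.001,"tz": 0.077,"grip": 0.01},{"wx": -0.1,"wy": 0.3,"wz": 0,"tx": -0.001,"ty": -0.001,"tz": 0.077,"grip": 0.01}]'

```text
t: 13.55
position: [0.5219, 0.1012, 0.1254]
tool_rot: [[0.989, 0.15, 0.005], [0.15, -0.989, 0.001], [0.005, 0.0, -1.0]]
force: [0.3, -0.7, -1.3]
finger_gap: 0.0203
```

```bash
python3 snap.py 8; python3 lens.py 8 .106 337 201
```

```text
13.65 [0.5218 0.1012 0.1252] [-0.  -0.4 -1.6]
ellipse [337.4  197.32] [19.4 22.2] 111.2
lens world [0.6005 0.1133 0.106 ] minus hole in jig x,y mm -0.5 -0.2
surface z at centre 0.1076 slopes deg [0.99 0.68] n 363 resid 0.0026
```

View pics/scene8.png

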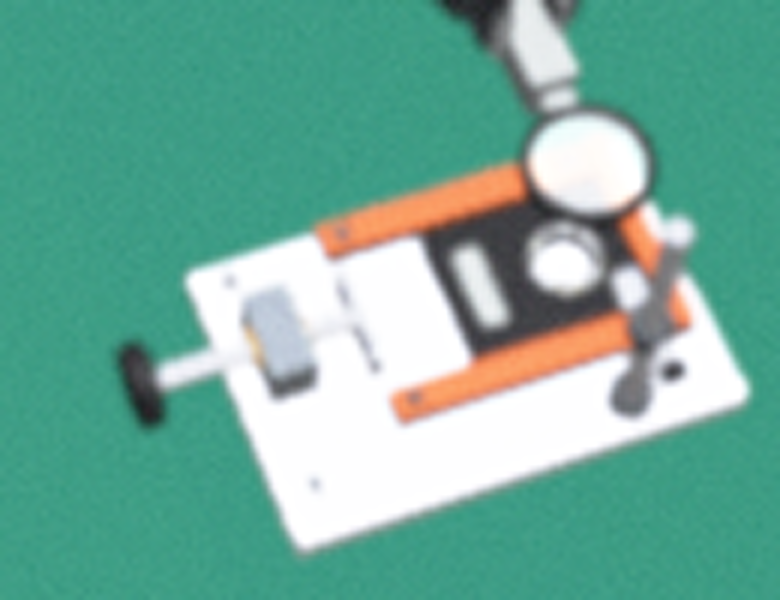

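View pics/top8.png

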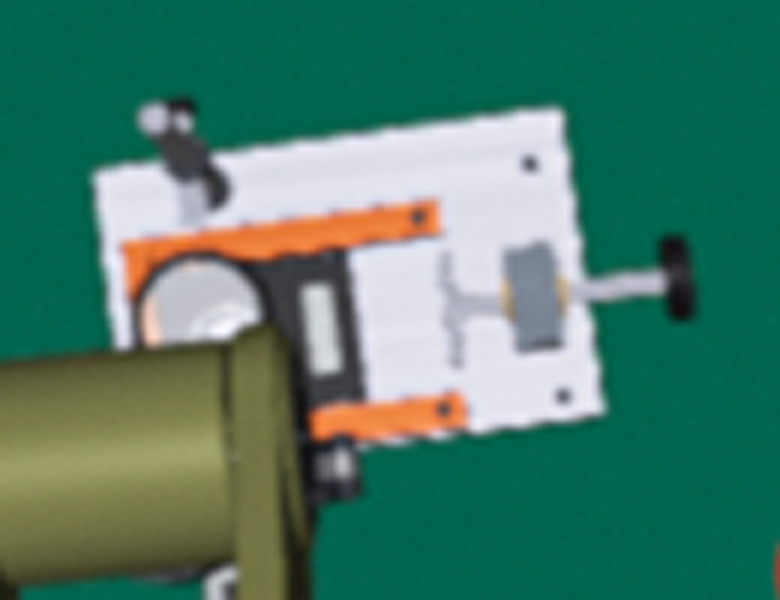

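Request:
jog_arm --series '[{"wx": 0,"wy": -0.1,"wz": 0,"tx": 0,"ty": 0,"tz": 0.008,"grip": 0.01},{"wx": 0,"wy": -0.1,"wz": 0,"tx": 0,"ty": 0,"tz": 0.015,"grip": 0.01},{"wx": 0,"wy": -0.1,"wz": 0,"tx": 0,"ty": 0,"tz": 0.02,"grip": 0.01},{"wx": 0,"wy": -0.1,"wz": 0,"tx": 0,"ty": 0,"tz": 0.02,"grip": 0.01},{"wx": 0,"wy": -0.1,"wz": 0,"tx": 0,"ty": 0,"tz": 0.02,"grip": 0.01},{"wx": 0,"wy": -0.1,"wz": 0,"tx": 0,"ty": 0,"tz": 0.02,"grip": 0.01}]'

```text
t: 14.4
position: [0.522, 0.1012, 0.1055]
tool_rot: [[0.989, 0.15, 0.003], [0.15, -0.989, 0.0], [0.003, 0.0, -1.0]]
force: [-0.8, 0.2, -1.4]
finger_gap: 0.0203
```

```bash
python3 snap.py 9; python3 lens.py 9 .0863 336 202; python3 - <<'E'
from h import *
from bench import *
o=get_obs();print(o["tool_rot"].round(4) if hasattr(o["tool_rot"],"round") else o["tool_rot"],o["joint_vel"])
S=load("scene9");P=cloud(S)
# rim ring (dark) heights and handle heights, pointer
g=cv2.cvtColor(S["frame"],cv2.COLOR_RGB2GRAY)
np.set_printoptions(linewidth=220)
for v in range(170,226,1): print(v,(P[v,322:354,2]*1000).round(0).astype(int))
E
```

```text
14.5 [0.522  0.1012 0.1054] [ 0.4 -0.1 -1.9]
ellipse [336.57 201.24] [19.8 21.7] 104.0
lens world [0.6009 0.1133 0.0863] minus hole in jig x,y mm -0.1 -0.2
surface z at centre 0.0875 slopes deg [ 0.3  -0.45] n 361 resid 0.0027
[[ 9.887e-01  1.497e-01  3.300e-03]
 [ 1.497e-01 -9.887e-01  3.000e-04]
 [ 3.300e-03  2.000e-04 -1.000e+00]] [-0.00050247  0.00139898 -0.00084227  0.00035332  0.00125683 -0.00090432]
170 [150 161 159 157 155 156   0 116 119 123 132 135 129 135 135 132  -4  -4   2   1  -1   0  -3  -1  -2   3  -3  -3   0  -2  -2   2]
171 [ 151  154  151  153 1205  100   -1  107  114  118  126  130  129  127  127  126   -6    1    1   -3    2   -1   -7   -6   -6   -4    3   -2    0   -5    1    0]
172 [ 148  152  152  149  145   98   98  105  117  119  124  125  128  129  127   -4    2    0   -1   -1    1    0   -3    3 1205   -2   -4   -2   -4    1   -2   -1]
173 [139 140 137 133  94 100  99 100 109 116 117 119 120 111  -3  -3   0  -2  -2  -2  -5  -4  -5   1  -3   1  -3   0   0  -4  -5  -5]
174 [137 133 132 100  98  97 100 100 110 106 118 116 106 108   0  -2  -2  -6   2  -3  -2  
[... 5889 characters left out ...]
8  21  17  18  21  23  87  87  86 106 115 117 116 114  27  30]
221 [ 24  25  19  21  19  18  19  23  24  23  22  21  20  20  17  23  22  19  20  25  22  20  22  87  94 103 109 112 111 112  32  30]
222 [ 21  26  23  22  19  17  20  24  21  20  21  21  21  25  20  20  25  23  23  24  26  23  26  86  92  99 102 107 110 107  93  27]
223 [  20   23   20   26   21   17   21   25   19   17   22   24   19   22   21   23   21   20   23   23   22   23   23 1205   91   95   98  106  103   89   87   27]
224 [16 22 19 23 20 20 22 20 18 22 20 21 27 18 20 23 26 27 24 24 22 24 83 90 88 93 96 98 93 88 92 27]
225 [18 20 19 21 18 20 22 21 19 16 21 22 23 22 21 27 28 25 23 23 27 23 78 93 88 83 93 93 92 84 91 18]
```

View pics/scene9.png

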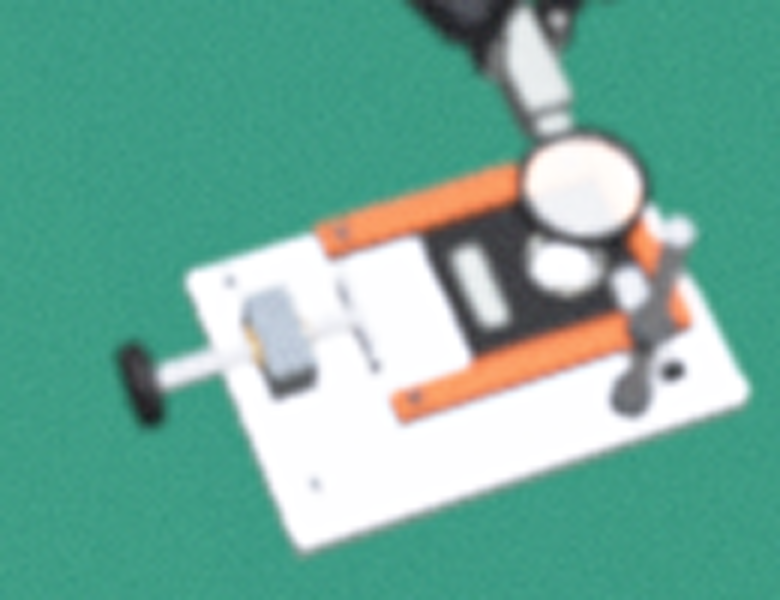

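View pics/top9.png

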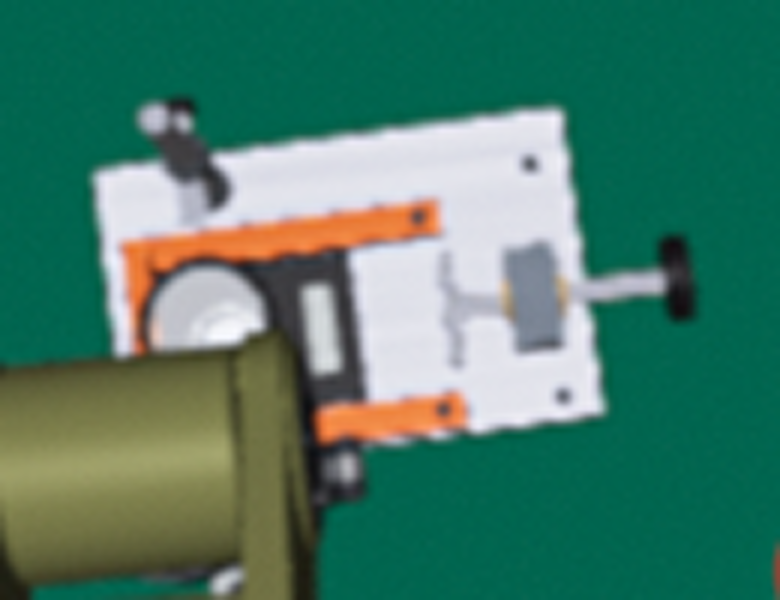

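```bash
python3 - <<'E'
from h import *
yaw=np.radians(8.7);ex=np.array([np.cos(yaw),np.sin(yaw)]);ey=np.array([-ex[1],ex[0]])
S4,T4,S9,T9=load("scene4"),load("top4"),load("scene9"),load("top9")
H={}
for n,c,w in(("scene",S4,(322,202,344,224)),("top",T4,(206,184,230,208))):
    g=cv2.cvtColor(c["frame"],cv2.COLOR_RGB2GRAY);f=8
    a=cv2.resize(g[w[1]:w[3],w[0]:w[2]],None,fx=f,fy=f,interpolation=cv2.INTER_CUBIC)
    b,l=blobs(a>115,300);print(n,b)
    i=min(b,key=lambda r:np.hypot(r[2][0]-a.shape[1]/2,r[2][1]-a.shape[0]/2)+ (1e3 if r[1][4]>14000 else 0))[0]
    ct=max(cv2.findContours((l==i).astype(np.uint8),cv2.RETR_EXTERNAL,cv2.CHAIN_APPROX_NONE)[0],key=cv2.contourArea)
    hull=cv2.convexHull(ct);e=cv2.fitEllipse(ct);px=(np.array(e[0])+.5)/f-.5+np.array(w[:2]);print("hole px",px,np.array(e[1])/f)
    H[n]=plane(c,px,.023)[0];print(H[n].round(4))
# depth stats
for n,c4,c9 in(("scene",S4,S9),("top",T4,T9)):
    P4,P9=cloud(c4)[...,2],cloud(c9)[...,2]
    if n=="scene":
        for P in(P4,P9):
            p=P[215:221,343:347];p=p[(p>.075)&(p<.095)];print(n,"pointer",p.mean()*1e3,p.std()*1e3/len(p)**.5,len(p))
        h=P9[178:187,328:332];print("handle top",h.mean()*1e3,h.std()/h.size**.5*1e3)
        g=cv2.cvtColor(c9["frame"],cv2.COLOR_RGB2GRAY)
    else:
        for P in(P4,P9):
            p=P[172:177,210:213];p=p[(p>.075)&(p<.095)];print(n,"pointer",p.mean()*1e3,p.std()*1e3/len(p)**.5,len(p))
# lens edges: fit circle (on plane) to depth-edge contour
for n,c,lim in(("scene",S9,(318,186,352,214)),("top",T9,(198,178,230,200))):
    P=cloud(c)[...,2];m=((P>.078)&(P<.097)).astype(np.uint8);w=np.zeros_like(m);w[lim[1]:lim[3],lim[0]:lim[2]]=1
    m=cv2.medianBlur(m*w,3)
    ct=max(cv2.findContours(m,cv2.RETR_EXTERNAL,cv2.CHAIN_APPROX_NONE)[0],key=cv2.contourArea)[:,0]
    keep=(ct[:,0]>lim[0]+1)&(ct[:,0]<lim[2]-2)&(ct[:,1]>lim[1]+(6 if n=="scene" else 1))&(ct[:,1]<lim[3]-(2 if n=="scene" else 5))
    q=(plane(c,ct[keep],.0863 if n=="scene" else .0913)-H[n])[:,:2]*1000;x=q@ex;y=q@ey
    from scipy.optimize import least_squares
    r=least_squares(lambda p:np.hypot(x-p[0],y-p[1])-p[2],[0,0,30],loss="soft_l1");print(n,"lens-hole jig mm",r.x.round(2),len(x))
E
```

```text
scene [(1, [0, 0, 55, 19, 644], [20.5, 6.4]), (2, [151, 0, 25, 46, 700], [166.6, 17.0]), (3, [45, 37, 131, 139, 10259], [107.2, 96.5]), (4, [0, 108, 26, 68, 1160], [9.4, 149.2])]
hole px [335.29376984 214.41434956] [12.31482601 20.17740631]
[0.6067 0.1158 0.023 ]
top [(1, [0, 0, 43, 9, 306], [20.0, 3.3]), (2, [46, 50, 100, 106, 8102], [96.4, 103.6]), (3, [0, 93, 14, 99, 850], [4.6, 153.2])]
hole px [217.62045956 196.49896145] [12.24882221 13.05268192]
[0.5966 0.1123 0.023 ]
scene pointer 85.16392847810089 0.5840113782107537 21
scene pointer 84.20991137334015 0.42617371239717 21
handle top 98.90029633654112 0.4072030620307121
top pointer 85.97677352881746 0.4171446182523686 15
top pointer 85.84620282450867 0.5266549132003425 15
scene lens-hole jig mm [-5.97 -1.23 29.74] 48
top lens-hole jig mm [ 0.57  1.5  27.67] 36
```

Request:
jog_arm --series '[{"wx": 0,"wy": 0,"wz": 0,"tx": 0,"ty": 0,"tz": 0.0008,"grip": 0.01},{"wx": 0,"wy": 0,"wz": 0,"tx": 0,"ty": 0,"tz": 0.0008,"grip": 0.01},{"wx": 0,"wy": 0,"wz": 0,"tx": 0,"ty": 0,"tz": 0.0008,"grip": 0.01},{"wx": 0,"wy": 0,"wz": 0,"tx": 0,"ty": 0,"tz": 0.0008,"grip": 0.01},{"wx": 0,"wy": 0,"wz": 0,"tx": 0,"ty": 0,"tz": 0.0008,"grip": 0.01}]'

```text
t: 15.12
position: [0.522, 0.1012, 0.1046]
tool_rot: [[0.989, 0.15, 0.003], [0.15, -0.989, 0.0], [0.003, 0.0, -1.0]]
force: [-0.7, -1.1, -1.8]
finger_gap: 0.0206
```

```bash
python3 snap.py 10; python3 lens.py 10 .086 336 202; python3 - <<'E'
from h import *
from bench import *
o=get_obs();print(np.round(o["tool_rot"],4),o["finger_gap"])
S=load("scene10");P=cloud(S)[...,2];p=P[215:221,343:347];p=p[(p>.075)&(p<.095)];h=P[179:187,328:332];print("pointer",p.mean(),"handle top",h.mean(),h.std())
for n in("scene","top"):
    a=load(n+"4")["frame"].astype(int);b=load(n+"10")["frame"].astype(int);d=(np.abs(a-b).max(2)>60)
    print(n,[x[1] for x in blobs(d,6)[0]])
cv2.imwrite("pics/full10.png",S["frame"][:,:,::-1])
E
```

```text
15.225 [0.522  0.1012 0.1046] [ 0.4 -0.6 -1.6]
ellipse [336.4  201.29] [19.4 22.1] 112.4
lens world [0.6008 0.1129 0.086 ] minus hole in jig x,y mm -0.3 -0.6
surface z at centre 0.0867 slopes deg [-0.3  -0.24] n 360 resid 0.0027
[[ 9.887e-01  1.497e-01  3.300e-03]
 [ 1.497e-01 -9.887e-01  3.000e-04]
 [ 3.300e-03  2.000e-04 -1.000e+00]] 0.020880882519538947
pointer 0.08428287548237831 handle top 0.1319097303719161 0.1926859983959111
scene [[149, 0, 6, 9, 32], [216, 0, 27, 26, 342], [262, 0, 12, 10, 77], [286, 0, 79, 210, 7698], [102, 2, 114, 182, 9720], [282, 2, 2, 3, 6], [284, 9, 3, 8, 9], [275, 15, 2, 4, 6], [260, 17, 10, 11, 65], [218, 29, 14, 17, 154], [279, 35, 12, 20, 139], [158, 195, 21, 56, 617], [333, 210, 7, 2, 9]]
top [[139, 183, 101, 237, 12738], [294, 187, 191, 233, 20931], [432, 186, 3, 3, 7], [232, 278, 7, 34, 69], [445, 289, 5, 6, 20], [236, 313, 7, 43, 165], [245, 360, 17, 13, 84], [246, 375, 26, 14, 293], [142, 378, 2, 5, 6], [272, 382, 29, 38, 396], [236, 396, 41, 24, 479], [185, 399, 8, 10, 19], [188, 409, 4, 3, 6]]
```

View pics/full10.png

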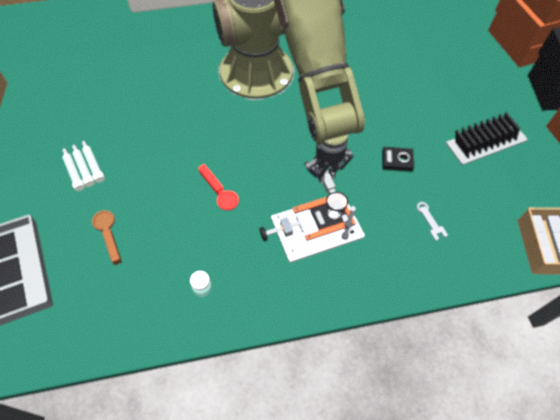

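The full view shows the loupe held over the jig, with the lens at about (336, 201). The cover is home, the plunger is out, and the other objects are where they started.

```bash
python3 -c "
from bench import *
print(finish_job())"
```

```text
the job is handed in; nothing more can be done
None
```

The cover is seated against its stop, the plunger has sprung back, and the loupe was still held over the hole when I handed the job in. `finish_job` gave no verdict, so this rests on my own checks. It took about 15.2 s of the 56 s.

- **Plunger and cover:** I pushed the knob to its hard stop. The force rose to about 22 N with almost no further travel. After I backed off, the pictures showed the plunger fully out and the cover still home.
- **Loupe:** I gripped the grey handle at 60 N, lifted it and lowered it to the pointer's height. The finger opening was 20.9 mm on the 22 mm handle.
- **Centring:** By the scene camera the lens is within about 0.7 mm of the hole's centre. The top camera saw only part of the rim. Before the last 0.8 mm drop it disagreed slightly, putting the lens up to 1.6 mm off.
- **Height:** The lens middle is at about 86 mm and the pointer tip at about 85.8 mm, with an uncertainty of about 1 mm. I worked these out from depth readings corrected for camera bias and from the tool height at the grasp.
- **Level:** The loupe is level to about 0.5° or better. The tool tilt is the same as when I gripped the loupe lying flat.
- **Other things:** The before-and-after comparison showed the pointer and bystanders unmoved wherever the arm did not block the view. The last depth check on the handle was spoiled by a bad reading, so I relied on the one before it.

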